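# Charge the melt canister

## Robot

A 6-joint arm with a two-finger parallel gripper is mounted at the origin on the work surface. World frame = base frame: x ahead of the robot, y to its left, z up, the work surface at z = 0. Lengths are in m, angles in degrees, forces in N, time in s.
With the tool pointing down it reaches from about 0.4 to 0.825 m from the base axis. Payload 7 kg.
Tool frame: the origin (TCP) lies on the centre line of the jaws, within the pads' length; the fingertips stand 11 mm ahead of it and the grasp point (between the pads) lies 8 mm behind it; z points along the fingers, y is the line along which they close (so a half turn about z gives the same grasp; the last joint's range is limited). The gripper opens to 88 mm and grips with 3 to 60 N. Pads are 19 mm wide; open, the fingers measure 130 mm over their backs; the gripper's body (78 mm by 193 mm) begins 47 mm behind the grasp point.
Start: joints at [16.507, 20.546, 0.682, 0, -70.136, -16.507], TCP at [0.675, -0, 0.238] pointing down, gripper open.
Joint ranges: [-176.03, 176.03], [-82.01, 121.73], [-58.28, 71.71], [-173.87, 95.51], [-174.79, -0.11], [-173.66, 173.66]. Speed limits (degrees/s): [136.94, 136.94, 172.46, 180, 180, 180].

## Interface

Orientations are given as [roll, pitch, yaw] about the fixed x, y, z axes, in that order (R = Rz(yaw) Ry(pitch) Rx(roll)).
In Python, from plant import r, capture, camera_model, job gives the robot as it stands.
- The arm moves only by the tool drive_tool, never from a script. Its argument "increments" is a list that holds one entry, the list of rows, each a list of 5 numbers: the gripper's target within -1 to 1 (fully open at 1, half-way at 0, shut at -1), then the shift along the tool's x, y, z scaled (see below), then the turn about the tool's z scaled (see below). In form: [[[gripper, tx, ty, tz, roll], ...]]. A call has 1 to 5 rows; each row is the pose to reach, as a shift and turn from the pose commanded when the call began, along the tool's axes at that moment, turning the shorter way round; what a row does not reach only later rows make up. The controller multiplies each number of a shift by 120 mm and each number of a turn by 360 degrees. A row lasts 1/8 s, in which the tool goes at most 62.5 mm and 10.7 degrees, less where a joint would pass 70% of its speed; a pose out of reach is approached as far as the arm can. A call with a number of a shift or a turn outside -1 to 1 is refused whole. A call with a gripper value outside its range is refused whole. The fingers move at their own pace and stop on an object; "squeeze" is the grip in N (left out, the last holds). Time passes only in rows, so rows that repeat a pose let the fingers close. It gives the time, the measured TCP pose, the force, the opening and the grip force at its end, in the units of the state.
- r.get_state(): the state, without advancing time (a new reading comes with each control period).
- capture(name): name is "scene" or "side" or "wrist"; returns the picture (480x640x3 uint8, red, green, blue); there is no depth.
- camera_model(name): a dict with "camera_matrix" (3x3 intrinsics, pixels), "rvec" (rotation vector, rad) and "tvec" (3), from world to camera coordinates, as OpenCV has them. Camera axes: x right, y down, z forward; pixel columns grow to the right and rows downward; lengths in m; the calibration is good to about 2 mm. A picture is of the moment at which its call begins: read the wrist's pose just before it. camera_model takes no time and is no camera call; for the wrist camera it gives the pose at the moment of the call.
- job.close_job(): hands the job in; it is judged then, once.
The state is a dict: "time_s": time; "joints": joint angles; "qd": joint speeds; "joint_torque": joint torques, N m; "tcp_pos": TCP position; "eef_rot": TCP orientation; "contact_force": force on the tool from outside, world axes, zero at the start; "moment": the same for the moment, N m; "gripper_width": finger opening in m; "gripper_force": force on a finger pad.
Only numpy, scipy, OpenCV 4.12 (cv2) and the standard library are available. Lean on these libraries where they do the work, as an engineer would, in place of code of your own. Each camera call takes 0.05 s, during which the arm holds its last target. There are 200 camera calls.

## Task

Slide the gate of the charging stand fully open by its red post, then push the three aluminium slugs along the deck and let them drop through the neck into the clear canister, one after another, never two together and without lifting them off the deck. Then slide the gate fully shut over the neck. Leave the clay-red crucible standing where it is on the deck.

Things in the scene. Friction and masses are not known exactly. Their poses are not given: they have to be found in the camera images.
- stand: fixed stand: a level blue deck on four legs over a clear canister (inside 162 mm wide). Origin on the bench right under the neck's axis; x roughly away from the robot, y the way the gate opens, z up. Deck's top face 200 mm above the origin, spanning x -235 to 130 mm, y -235 to 180 mm, with an 8 mm wide steel rim 8 mm high along its edges
- neck (a point): centre of the neck's mouth, level with the deck's top face; axes as the stand's. The neck is a round hole 72 mm wide, straight down for 40 mm, then widening into the canister. A slug pushed flat over it tips in by itself once its centre is within about 20 mm of the neck's axis; a slug fits in any attitude, but only one at a time
- gate (a joint): slide gate on the deck, a steel plate 90 x 90 mm and 5 mm thick lying 1 mm above the deck (top 6 mm above the deck); value 0 m: shut, centred over the neck; grows to 0.115 m at the open stop as the plate slides along the stand's +y. Moves with about 2 N, stays where it is left; at the start it is shut or up to 35 mm open
- gate_post (a point): top centre of the gate's red upright post, a round post 20 mm in diameter that stands 45 mm up from the middle of the gate plate, its top 51 mm above the deck; it moves with the gate
- slug_a: loose aluminium slug, a plain disc 60 mm in diameter and 24 mm thick, about 0.2 kg, with a dark spot on top, lying flat on the blue deck; origin at the centre of its underside, z up while it lies flat; the three slugs are alike
- slug_b: loose aluminium slug, a plain disc 60 mm in diameter and 24 mm thick, about 0.2 kg, with a dark spot on top, lying flat on the blue deck; origin at the centre of its underside, z up while it lies flat; the three slugs are alike
- slug_c: loose aluminium slug, a plain disc 60 mm in diameter and 24 mm thick, about 0.2 kg, with a dark spot on top, lying flat on the blue deck; origin at the centre of its underside, z up while it lies flat; the three slugs are alike
- crucible: loose clay-red ceramic cup 60 mm in diameter and 45 mm tall, standing on the deck among the slugs, in any one of their four places; origin at the centre of its underside, z up
There are look-alikes about, which are no part of the job. Leave any yellow look-alike of the crucible alone. Leave any pink look-alike of the slug_c alone.

How it is judged:
By the outcome, as a careful person would: the job done as asked, in the order asked, and still so for the second after the job is handed in, with the robot touching nothing.
It also fails if it takes over 64 s, if anything falls off the work surface, if the arm or the gripper's body presses on something with over 40 N, if the wrist force passes 120 N, or if a joint passes its speed limit or range.

## Working session

There is one attempt and no reset: what is moved stays moved. The work goes in short steps, Python scripts to look and compute and a tool call to move; the robot and the scene stay as the last step left them, time stands still between calls to the robot, and variables do not carry over. Pictures are saved under pics/ and viewed, at most 10 in all, crops included, and the job is handed in when it is done.

Besides the shell and the picture viewer there is one more tool, called after "Emit:" by a JSON object that holds its "fn" and its "kwargs", one argument or row to a line. drive_tool: Moves the arm, as the interface text tells. Its arguments: {"type":"object","properties":{"increments":{"type":"array"},"squeeze":{"type":"number"}},"required":["increments"]}

```bash
ls; mkdir -p pics; python3 - <<'E'
from plant import r,capture,camera_model,job
import cv2,numpy as np
s=r.get_state();print(s)
for n in("scene","side"):
    im=capture(n);cv2.imwrite(f"pics/{n}0.png",im[:,:,::-1]);m=camera_model(n);print(n,{k:np.round(v,4).tolist() for k,v in m.items()})
E
```

```text
pics
{'time_s': 0.0, 'joints': array([ 1.65043039e+01,  2.05918364e+01,  6.33196693e-01, -2.03309053e-02,
       -7.01353099e+01, -1.65091309e+01]), 'qd': array([-0.10963175, -0.02006968,  0.01727094, -0.0222021 ,  0.00184332,
        0.02312707]), 'joint_torque': array([-8.00930356e-04, -5.82726967e+01,  2.93058443e+01,  6.99745238e+00,
        6.93249181e-03, -2.06530804e-04]), 'tcp_pos': array([ 6.74525790e-01, -5.55276470e-05,  2.36613094e-01]), 'eef_rot': array([ 1.79904492e+02, -8.37579773e-03, -9.00117441e+01]), 'contact_force': array([0.32448386, 0.27759577, 0.63650421]), 'moment': array([0.0163281 , 0.01164902, 0.00382628]), 'gripper_force': 0.0, 'gripper_width': 0.08750464551767616}
scene {'camera_matrix': [[508.9176, 0.0, 326.9194], [0.0, 508.9176, 246.9628], [0.0, 0.0, 1.0]], 'rvec': [0.6221, 2.5818, -1.2442], 'tvec': [0.4137, -0.0559, 1.3095]}
side {'camera_matrix': [[447.8584, 0.0, 320.0013], [0.0, 447.8584, 239.9544], [0.0, 0.0, 1.0]], 'rvec': [0.2093, -2.8665, 1.1291], 'tvec': [0.5071, 0.1275, 0.8025]}
```

View pics/scene0.png

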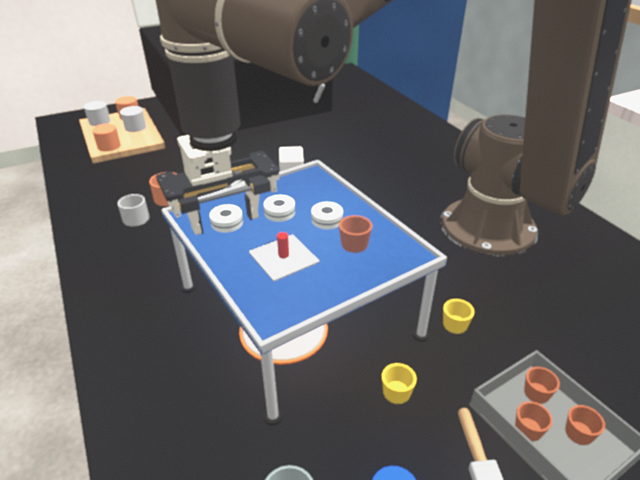

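View pics/side0.png

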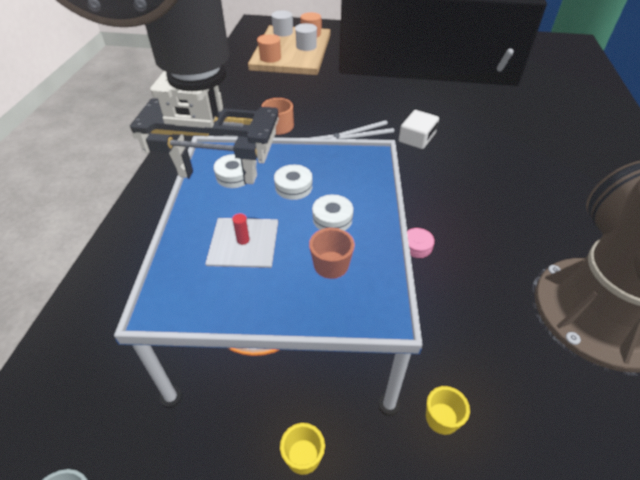

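Scene picture: white slugs with dark spots at (226,215), (279,206) and (327,213), the crucible at (355,233), the red post at (283,240). In the side view they are at (232,168), (293,180), (333,210), (332,253) and (241,228). Look-alikes, all off the deck: red cups at scene (165,188), on the tray at (533,420) and on the board at (106,137); yellow cups at scene (398,383) and (458,316); grey cups; a pink disc at side (419,242).

```bash
cat > h.py <<'E'
import cv2,numpy as np
from plant import r,capture,camera_model,job
def ray(m,uv,z):
    R=cv2.Rodrigues(np.array(m["rvec"],float))[0];t=np.array(m["tvec"],float).ravel()
    d=R.T@np.linalg.inv(m["camera_matrix"])@np.array([uv[0],uv[1],1.]);c=-R.T@t
    return c+d*(z-c[2])/d[2]
def blobs(mask,amin=20):
    n,l,st,ce=cv2.connectedComponentsWithStats(mask.astype(np.uint8))
    return [(st[i],ce[i]) for i in range(1,n) if st[i][4]>=amin]
def deckmask(im):
    hsv=cv2.cvtColor(im,cv2.COLOR_RGB2HSV)
    b=cv2.inRange(hsv,(105,130,70),(125,255,255))
    cs,_=cv2.findContours(b,0,2);return hsv,b,cs
E
python3 - <<'E'
from h import *
for n in("scene","side"):
    im=cv2.imread(f"pics/{n}0.png")[:,:,::-1].copy();m=camera_model(n)
    hsv,b,cs=deckmask(im);c=max(cs,key=cv2.contourArea)
    hull=cv2.convexHull(c)
    for e in np.arange(4,30,1):
        q=cv2.approxPolyDP(hull,e,True)
        if len(q)<=4:break
    q=q[:,0]
    print(n,"deck px",q.tolist());P=np.array([ray(m,p,.2)[:2] for p in q]);print(P.round(3).tolist(), np.linalg.norm(P-np.roll(P,-1,0),axis=1).round(3))
    dm=np.zeros(b.shape,np.uint8);cv2.fillConvexPoly(dm,hull,1)
    dark=(im.max(2)<100)&(dm>0)
    for s,ce in blobs(dark,25):
        print(" dark",s[4],ce.round(0),ray(m,ce,.224).round(3))
    red=cv2.inRange(hsv,(170,200,90),(180,255,255))|cv2.inRange(hsv,(0,200,90),(3,255,255))
    for s,ce in blobs((red>0)&(dm>0),25): print(" red",s,ce.round(0),"top~",ray(m,(s[0]+s[2]/2,s[1]+4),.251).round(3))
    cr=cv2.inRange(hsv,(4,100,60),(12,230,255))
    for s,ce in blobs((cr>0)&(dm>0),100): print(" cruc",s,ce.round(0),ray(m,ce,.222).round(3))
    w=(hsv[:,:,1]<50)&(hsv[:,:,2]>120)&(dm>0)
    for s,ce in blobs(w,200): print(" white",s,ce.round(0))
E
```

```text
scene deck px [[435, 257], [262, 338], [170, 213], [317, 166]]
[[0.37, 0.227], [0.709, 0.264], [0.751, -0.118], [0.412, -0.154]] [0.341 0.384 0.341 0.384]
 dark 149 [262. 187.] [ 0.569 -0.088  0.224]
 dark 69 [248. 207.] [ 0.618 -0.035  0.224]
 dark 96 [190. 208.] [ 0.717 -0.08   0.224]
 cruc [340 216  32  35 727] [355. 230.] [0.471 0.121 0.222]
 white [246 191  13  28 215] [253. 203.]
 white [264 194  31  27 704] [279. 207.]
 white [311 201  32  28 727] [326. 215.]
 white [209 204  34  28 764] [226. 218.]
 white [187 210  15  25 212] [195. 221.]
 white [ 249  235   70   46 1588] [283. 258.]
side deck px [[389, 148], [411, 338], [127, 329], [197, 148]]
[[0.41, -0.155], [0.368, 0.229], [0.711, 0.267], [0.75, -0.105]] [0.386 0.345 0.374 0.344]
 dark 269 [245. 152.] [ 0.651 -0.074  0.224]
 dark 50 [189. 170.] [ 0.727 -0.013  0.224]
 cruc [311 228  42  47 998] [330. 248.] [0.481 0.119 0.222]
 white [ 214  154   43   34 1076] [234. 171.]
 white [ 274  165   38   34 1085] [293. 181.]
 white [ 312  195   41   37 1189] [332. 212.]
 white [ 206  218   72   49 2704] [243. 244.]
```

```bash
cat >> h.py <<'E'
N0=np.array([.609,.090]);YAW=np.radians(6.2)
def st(p): # world->stand
    c,s=np.cos(YAW),np.sin(YAW);d=np.array(p[:2])-N0;return np.array([c*d[0]+s*d[1],-s*d[0]+c*d[1]])
def wd(p):
    c,s=np.cos(YAW),np.sin(YAW);return N0+np.array([c*p[0]-s*p[1],s*p[0]+c*p[1]])
def spot(im,m,px,h=9):
    x,y=px;g=cv2.cvtColor(im[y-h:y+h+1,x-h:x+h+1],cv2.COLOR_RGB2GRAY)
    k=g<(int(g[h-2:h+3,h-2:h+3].min())+175)//2
    s,ce=max(blobs(k,4),key=lambda t:-np.hypot(*(t[1]-h)))
    uv=ce+[x-h,y-h];return uv,ray(m,uv,.224)
E
python3 - <<'E'
from h import *
for n,L,po in(("scene",[(226,214),(279,206),(327,213)],(283,236)),("side",[(232,166),(293,180),(333,208)],(241,216))):
    im=cv2.imread(f"pics/{n}0.png")[:,:,::-1].copy();m=camera_model(n)
    for p in L:
        uv,w=spot(im,m,p);print(n,uv.round(1),w.round(3),(st(w)*1000).round(0))
    x,y=po;c=im[y-15:y+40,x-20:x+20].astype(int);k=(c[:,:,0]>110)&(c[:,:,1]<60)&(c[:,:,2]<70)
    yy,xx=np.nonzero(k);print("post bbox",xx.min()+x-20,xx.max()+x-20,yy.min()+y-15,yy.max()+y-15)
    top=ray(m,((xx.min()+xx.max())/2+x-20,yy.min()+y-15+3),.251);print(top.round(3),st(top)*1000)
    print("cruc",)
E
```

```text
scene [225.2 212.7] [ 0.663 -0.035  0.224] [  40. -130.]
scene [278.5 202.5] [ 0.56  -0.022  0.224] [ -61. -106.]
scene [326.7 209.8] [0.488 0.042 0.224] [-125.  -35.]Traceback (most recent call last):
  File "<stdin>", line 7, in <module>
    return umr_minimum(a, axis, None, out, keepdims, initial, where)
ValueError: zero-size array to reduction operation minimum which has no identity
```

```bash
python3 - <<'E'
import cv2,numpy as np
a=cv2.imread("pics/scene0.png")[150:300,160:400];b=cv2.imread("pics/side0.png")[130:300,180:420]
cv2.imwrite("pics/c1.png",np.vstack([cv2.resize(a,None,fx=2,fy=2)[:290],cv2.resize(b,None,fx=2,fy=2)[:300]]))
E
```

```text
(no output)
```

View pics/c1.png

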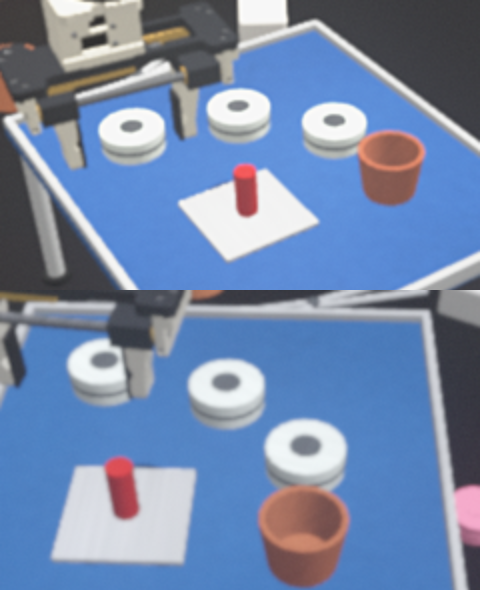

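The crop confirms the three slugs with spots at scene (225.5,213), (279,202.5), (327.5,210) and side (232.5,165), (293,176), (333,208). The post top is at scene (282.5,235.5) and side (240,217.5), and the crucible rim at scene (355.5,226) and side (332,242).

```bash
python3 - <<'E'
from h import *
D={"A":[(225.5,213),(232.5,165),.224],"B":[(279,202.5),(293,176),.224],"C":[(327.5,210),(333,208),.224],"post":[(282.5,235.5),(240,217.5),.251],"cruc":[(355.5,226),(332,242),.245]}
for k,(a,b,z) in D.items():
    P=np.array([ray(camera_model(n),p,z)[:2] for n,p in(("scene",a),("side",b))]);w=P.mean(0)
    print(k,P.round(3).tolist(),w.round(4),(st(w)*1000).round(0))
E
```

```text
A [[0.663, -0.034], [0.662, -0.037]] [ 0.6623 -0.0354] [  39. -130.]
B [[0.559, -0.022], [0.559, -0.023]] [ 0.5592 -0.0224] [ -62. -106.]
C [[0.487, 0.043], [0.487, 0.041]] [0.4872 0.0424] [-126.  -34.]
post [[0.608, 0.112], [0.606, 0.107]] [0.6071 0.1095] [ 0. 20.]
cruc [[0.481, 0.137], [0.478, 0.129]] [0.4792 0.1326] [-124.   56.]
```

Emit:
{"fn": "drive_tool", "kwargs": {
  "increments": [
    [[1, 0, 0, -0.375, 0], [1, -0.45, 0.28, -0.375, -0.017], [1, -0.91, 0.56, -0.375, -0.017], [1, -0.91, 0.56, -0.375, -0.017], [1, -0.91, 0.56, -0.375, -0.017]]
  ],
  "squeeze": 12
}}

```text
time_s: 0.72
tcp_pos: [0.6076, 0.1096, 0.2826]
eef_rot: [180.0, -0.0, -83.8]
contact_force: [0.3, -0.3, -0.4]
gripper_width: 0.0875
gripper_force: 0.0
```

Emit:
{"fn": "drive_tool", "kwargs": {
  "increments": [
    [[1, 0, 0, 0.25, 0], [1, 0, 0, 0.46, 0], [-1, 0, 0, 0.46, 0], [-1, 0, 0, 0.46, 0], [-1, 0, 0, 0.46, 0]]
  ]
}}

```text
time_s: 1.35
tcp_pos: [0.6086, 0.109, 0.2286]
eef_rot: [-179.9, 0.0, -83.9]
contact_force: [-0.8, 0.7, 0.4]
gripper_width: 0.063
gripper_force: 0.0
```

Emit:
{"fn": "drive_tool", "kwargs": {
  "increments": [
    [[-1, 0, 0, 0, 0], [-1, 0, 0, 0, 0], [-1, 0, 0, 0, 0], [-1, 0, 0, 0, 0], [-1, 0, 0, 0, 0]]
  ]
}}

```text
time_s: 1.98
tcp_pos: [0.6078, 0.1092, 0.2274]
eef_rot: [-180.0, 0.0, -83.9]
contact_force: [0.1, 0.4, -0.4]
gripper_width: 0.0197
gripper_force: 12.0
```

Emit:
{"fn": "drive_tool", "kwargs": {
  "increments": [
    [[-1, -0.2, 0, 0, 0], [-1, -0.4, 0, 0, 0], [-1, -0.6, 0, 0, 0], [-1, -0.7, 0, 0, 0], [-1, -0.7, 0, 0, 0]]
  ]
}}

```text
time_s: 2.6
tcp_pos: [0.5984, 0.1943, 0.2274]
eef_rot: [180.0, 0.0, -83.8]
contact_force: [-3.3, 0.9, 2.8]
gripper_width: 0.0196
gripper_force: 12.0
```

Emit:
{"fn": "drive_tool", "kwargs": {
  "increments": [
    [[-1, -0.04, 0, 0, 0], [-1, -0.07, 0, 0, 0], [-1, -0.1, 0, 0, 0], [-1, -0.12, 0, 0, 0], [-1, -0.12, 0, 0, 0]]
  ]
}}

```text
time_s: 3.22
tcp_pos: [0.5972, 0.2044, 0.2274]
eef_rot: [179.9, -0.2, -83.9]
contact_force: [-2.2, -10.4, 3.3]
gripper_width: 0.0198
gripper_force: 12.0
```

Gate at its stop (force −10 N; position agrees with 115 mm). Release, rise and head behind slug A.

Emit:
{"fn": "drive_tool", "kwargs": {
  "increments": [
    [[-0.09, 0, 0, 0, 0], [-0.09, 0, 0, 0, 0], [-0.09, 0, 0, -0.46, 0], [-0.09, 0.45, -0.1, -0.46, -0.02], [-0.09, 0.95, -0.2, -0.46, -0.046]]
  ]
}}

```text
time_s: 3.85
tcp_pos: [0.6343, 0.0966, 0.2834]
eef_rot: [-179.8, 0.0, -66.9]
contact_force: [1.3, 0.4, 0.2]
gripper_width: 0.0397
gripper_force: 0.0
```

Emit:
{"fn": "drive_tool", "kwargs": {
  "increments": [
    [[-0.09, 0.45, 0, 0, 0], [-0.09, 0.9, 0, 0, 0], [-0.09, 0.9, 0, 0, 0]]
  ]
}}

```text
time_s: 4.22
tcp_pos: [0.6762, -0.0065, 0.2817]
eef_rot: [180.0, -0.0, -67.6]
contact_force: [-0.5, 0.9, 0.3]
gripper_width: 0.0402
gripper_force: 0.0
```

```bash
cat >> h.py <<'E'
def delta(tgt,yaw=None,stand=True):
    "tool-scaled shift/turn from the measured pose to target [x,y,z] (stand xy if stand)"
    s=r.get_state();p=s["tcp_pos"];y=np.radians(s["eef_rot"][2]);w=wd(tgt) if stand else np.array(tgt[:2])
    d=w-p[:2];tx=d@[np.cos(y),np.sin(y)];ty=d@[np.sin(y),-np.cos(y)]
    print("at stand",(st(p)*1000).round(1),"z",p[2].round(4),"->",np.round([tx/.12,ty/.12,(p[2]-tgt[2])/.12],3),"turn",None if yaw is None else round(-(((yaw-np.degrees(y)+180)%360)-180)/360,4))
E
python3 - <<'E'
from h import *
delta((.053,-.178,.218),-67.1)
im=capture("scene");cv2.imwrite("pics/s1.png",im[120:360,140:460,::-1].repeat(2,0).repeat(2,1))
E
```

```text
at stand [  56.3 -103.2] z 0.2817 -> [0.591 0.201 0.531] turn -0.0013
```

View pics/s1.png

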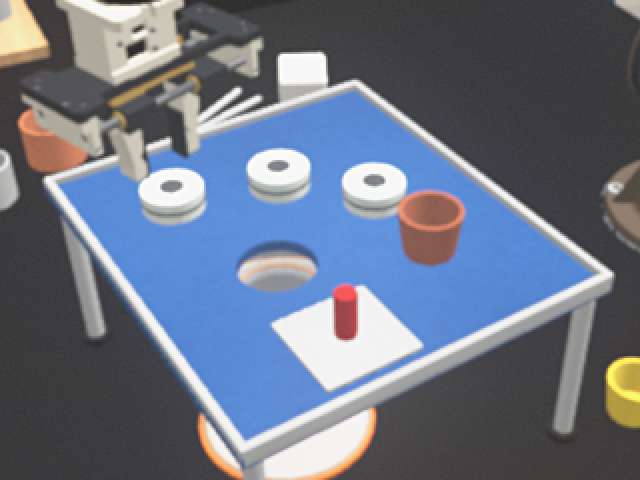

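The gate is fully open and the neck is clear at scene (279,253). The slugs and crucible have not moved.

Emit:
{"fn": "drive_tool", "kwargs": {
  "increments": [
    [[-0.09, 0.35, 0.2, 0, 0], [-0.09, 0.59, 0.2, 0, -0.001], [-0.09, 0.59, 0.2, 0.25, -0.001], [-0.09, 0.59, 0.2, 0.52, -0.001], [-0.09, 0.59, 0.2, 0.52, -0.001]]
  ]
}}

```text
time_s: 4.9
tcp_pos: [0.6788, -0.0768, 0.2176]
eef_rot: [179.8, 0.1, -66.9]
contact_force: [0.4, -0.6, -0.1]
gripper_width: 0.0402
gripper_force: 0.0
```

```bash
python3 - <<'E'
from h import *
print("neck",st(ray(camera_model("scene"),(279,253),.2)))
delta((0.0087,-.029,.218),-67.1)
E
```

```text
neck [0.00076793 0.00295358]
at stand [  51.3 -173.3] z 0.2176 -> [-1.254 -0.01  -0.003] turn 0.0005
```

Emit:
{"fn": "drive_tool", "kwargs": {
  "increments": [
    [[-0.09, -0.16, 0, 0, 0], [-0.09, -0.32, 0, 0, 0], [-0.09, -0.48, 0, 0, 0], [-0.09, -0.64, 0, 0, 0], [-0.09, -0.8, 0, 0, 0]]
  ]
}}

```text
time_s: 5.52
tcp_pos: [0.6424, 0.0115, 0.2211]
eef_rot: [-179.9, -0.1, -66.9]
contact_force: [1.2, -3.3, 3.2]
gripper_width: 0.0399
gripper_force: 1.9
```

Emit:
{"fn": "drive_tool", "kwargs": {
  "increments": [
    [[-0.09, -0.12, 0, 0, 0], [-0.09, -0.22, 0, 0, 0], [-0.09, -0.31, 0, 0, 0], [-0.09, -0.4, 0, 0, 0], [-0.09, -0.4, 0, 0, 0]]
  ]
}}

```text
time_s: 6.15
tcp_pos: [0.6228, 0.0556, 0.2192]
eef_rot: [179.9, 0.1, -66.9]
contact_force: [-0.3, 0.1, 0.2]
gripper_width: 0.0398
gripper_force: 0.0
```

```bash
python3 - <<'E'
from h import *
delta((0.0087,-.029,.218),-67.1)
im=capture("scene");cv2.imwrite("pics/s2.png",im[120:360,140:460,::-1].repeat(2,0).repeat(2,1))
E
```

```text
at stand [ 10.  -35.7] z 0.2192 -> [-0.057 -0.006  0.01 ] turn 0.0005
```

View pics/s2.png

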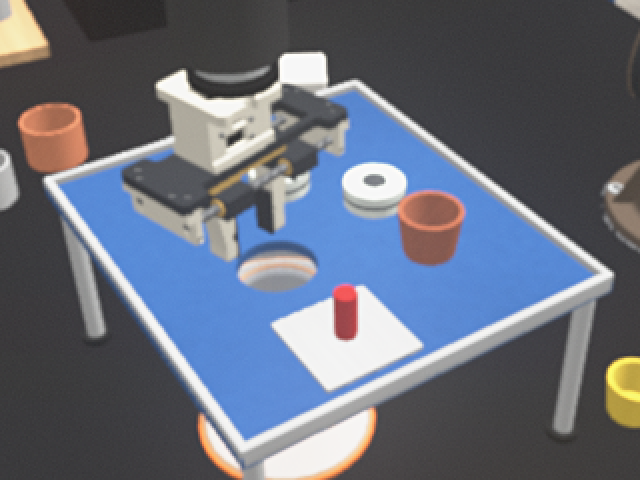

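Slug A has dropped; the neck at crop (278,266) is clear. Next, slug B.

Emit:
{"fn": "drive_tool", "kwargs": {
  "increments": [
    [[-0.09, 0, 0, -0.4, 0], [-0.09, 0.3, 0.2, -0.4, 0.03], [-0.09, 0.5, 0.4, -0.4, 0.06], [-0.09, 0.6, 0.6, -0.4, 0.09], [-0.09, 0.6, 0.8, -0.4, 0.12]]
  ]
}}

```text
time_s: 6.82
tcp_pos: [0.5628, -0.0506, 0.2673]
eef_rot: [179.9, -0.0, -110.4]
contact_force: [0.1, -0.1, -0.7]
gripper_width: 0.0397
gripper_force: 0.0
```

```bash
python3 - <<'E'
from h import *
delta((-.087,-.149,.2185),-114.1)
E
```

```text
at stand [ -61.1 -134.8] z 0.2673 -> [0.203 0.14  0.407] turn 0.0103
```

Emit:
{"fn": "drive_tool", "kwargs": {
  "increments": [
    [[-0.09, 0.2, 0.14, 0, 0.01], [-0.09, 0.2, 0.14, 0, 0.01], [-0.09, 0.2, 0.14, 0.2, 0.01], [-0.09, 0.2, 0.14, 0.4, 0.01], [-0.09, 0.2, 0.14, 0.4, 0.01]]
  ]
}}

```text
time_s: 7.45
tcp_pos: [0.5388, -0.0661, 0.2182]
eef_rot: [179.8, -0.1, -113.5]
contact_force: [-0.8, -0.8, 0.5]
gripper_width: 0.0399
gripper_force: 0.0
```

```bash
python3 - <<'E'
from h import *
delta((-.016,-.0276,.2185),-114.1)
E
```

```text
at stand [ -86.7 -147.6] z 0.2182 -> [-1.16  -0.016 -0.002] turn 0.0016
```

Emit:
{"fn": "drive_tool", "kwargs": {
  "increments": [
    [[-0.09, -0.15, 0, 0, 0.001], [-0.09, -0.3, 0, 0, 0.001], [-0.09, -0.45, 0, 0, 0.001], [-0.09, -0.59, -0.01, 0, 0.001], [-0.09, -0.72, -0.015, 0, 0.001]]
  ]
}}

```text
time_s: 8.07
tcp_pos: [0.5764, 0.0133, 0.2205]
eef_rot: [-180.0, -0.0, -113.9]
contact_force: [-1.2, -2.6, 3.3]
gripper_width: 0.04
gripper_force: 1.9
```

Emit:
{"fn": "drive_tool", "kwargs": {
  "increments": [
    [[-0.09, -0.1, 0, 0, 0], [-0.09, -0.2, 0, 0, 0], [-0.09, -0.3, 0, 0, 0], [-0.09, -0.39, 0, 0, 0], [-0.09, -0.39, 0, 0, 0]]
  ]
}}

```text
time_s: 8.7
tcp_pos: [0.5949, 0.0563, 0.2195]
eef_rot: [180.0, 0.0, -113.9]
contact_force: [-0.9, -0.2, -0.2]
gripper_width: 0.0402
gripper_force: 0.0
```

```bash
python3 - <<'E'
from h import *
delta((-.016,-.0276,.218),-114.1)
a=capture("scene")[120:360,140:460];b=capture("side")[110:350,100:420]
cv2.imwrite("pics/s3.png",cv2.resize(np.hstack([a,b])[:,:,::-1],(800,300)))
E
```

```text
at stand [-17.6 -32. ] z 0.2195 -> [-0.038  0.007  0.013] turn 0.0007
```

View pics/s3.png

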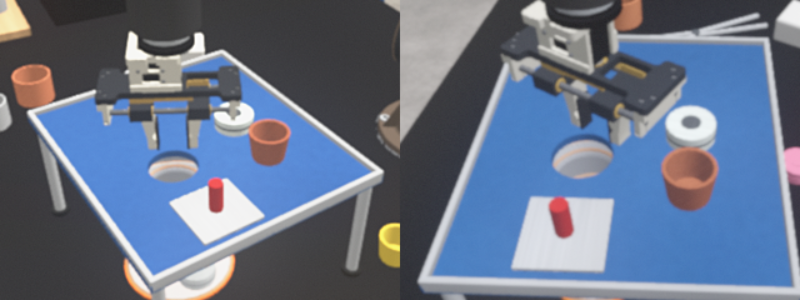

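Slug B is gone as well: slugs are seen in the canister at left crop (200,270), and the neck is clear. Now slug C.

Emit:
{"fn": "drive_tool", "kwargs": {
  "increments": [
    [[-0.09, 0, 0, -0.4, 0], [-0.09, 0.25, 0.25, -0.4, 0.03], [-0.09, 0.5, 0.5, -0.4, 0.06], [-0.09, 0.76, 0.75, -0.4, 0.09], [-0.09, 0.76, 1.0, -0.4, 0.12]]
  ]
}}

```text
time_s: 9.43
tcp_pos: [0.4462, 0.019, 0.2682]
eef_rot: [180.0, 0.0, -157.3]
contact_force: [-0.7, 1.0, -0.1]
gripper_width: 0.0402
gripper_force: 0.0
```

```bash
python3 - <<'E'
from h import *
delta((-.174,-.047,.2185),-158.7)
E
```

```text
at stand [-169.5  -53. ] z 0.2682 -> [0.022 0.058 0.414] turn 0.0038
```

Emit:
{"fn": "drive_tool", "kwargs": {
  "increments": [
    [[-0.09, 0.02, 0.058, 0, 0.004], [-0.09, 0.02, 0.058, 0.2, 0.004], [-0.09, 0.02, 0.058, 0.4, 0.004], [-0.09, 0.02, 0.058, 0.4, 0.004]]
  ]
}}

```text
time_s: 9.93
tcp_pos: [0.4419, 0.0252, 0.2189]
eef_rot: [180.0, -0.2, -158.3]
contact_force: [-0.4, 0.6, 0.5]
gripper_width: 0.0398
gripper_force: 0.0
```

```bash
python3 - <<'E'
from h import *
delta((-.031,-.0083,.2185),-158.7)
E
```

```text
at stand [-173.1  -46.3] z 0.2189 -> [-1.226 -0.01   0.004] turn 0.001
```

Emit:
{"fn": "drive_tool", "kwargs": {
  "increments": [
    [[-0.09, -0.16, 0, 0, 0.001], [-0.09, -0.32, 0, 0, 0.001], [-0.09, -0.48, 0, 0, 0.001], [-0.09, -0.64, -0.005, 0, 0.001], [-0.09, -0.79, -0.01, 0, 0.001]]
  ]
}}

```text
time_s: 10.55
tcp_pos: [0.5329, 0.0601, 0.2201]
eef_rot: [-180.0, -0.0, -158.7]
contact_force: [-4.6, -1.9, 3.7]
gripper_width: 0.0397
gripper_force: 2.4
```

Emit:
{"fn": "drive_tool", "kwargs": {
  "increments": [
    [[-0.09, -0.1, 0, 0, 0], [-0.09, -0.2, 0, 0, 0], [-0.09, -0.3, 0, 0, 0], [-0.09, -0.39, 0, 0, 0], [-0.09, -0.39, 0, 0, 0]]
  ]
}}

```text
time_s: 11.18
tcp_pos: [0.5761, 0.0773, 0.2198]
eef_rot: [180.0, 0.0, -158.7]
contact_force: [0.3, -1.3, -0.2]
gripper_width: 0.0401
gripper_force: 0.0
```

```bash
python3 - <<'E'
from h import *
delta((0,.115,.28),-83.8)
a=capture("scene")[120:360,140:460];b=capture("side")[110:350,100:420]
cv2.imwrite("pics/s4.png",cv2.resize(np.hstack([a,b])[:,:,::-1],(800,300)))
E
```

```text
at stand [-34.1  -9.1] z 0.2198 -> [-0.544  0.924 -0.502] turn -0.2079
```

View pics/s4.png

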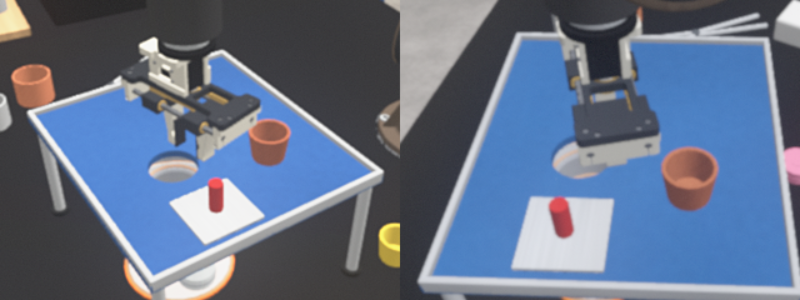

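All three slugs are in; only the crucible is left on the deck. Back to the post.

Emit:
{"fn": "drive_tool", "kwargs": {
  "increments": [
    [[0, 0, 0, -0.5, 0], [0, -0.1, 0.2, -0.5, -0.03], [0, -0.2, 0.4, -0.5, -0.06], [0, -0.4, 0.7, -0.5, -0.09], [0, -0.54, 0.92, -0.5, -0.12]]
  ]
}}

```text
time_s: 11.9
tcp_pos: [0.5953, 0.2045, 0.2804]
eef_rot: [-180.0, 0.0, -115.3]
contact_force: [-0.3, -0.1, 0.1]
gripper_width: 0.044
gripper_force: 0.0
```

Emit:
{"fn": "drive_tool", "kwargs": {
  "increments": [
    [[0, 0, 0, 0, -0.03], [0, 0, 0, 0, -0.06], [0, 0, 0, 0, -0.088], [0, 0, 0, 0, -0.088]]
  ]
}}

```text
time_s: 12.4
tcp_pos: [0.5952, 0.2031, 0.2803]
eef_rot: [-180.0, 0.0, -84.1]
contact_force: [-0.6, -0.2, -0.1]
gripper_width: 0.044
gripper_force: 0.0
```

```bash
python3 - <<'E'
from h import *
delta((.5972,.2042,.228),-83.8,False)
E
```

```text
at stand [ -1.5 114. ] z 0.2803 -> [-0.007 -0.018  0.436] turn -0.0008
```

Emit:
{"fn": "drive_tool", "kwargs": {
  "increments": [
    [[0, -0.01, -0.018, 0, 0], [0, -0.01, -0.018, 0.22, 0], [0, -0.01, -0.018, 0.435, 0], [-1, -0.01, -0.018, 0.435, 0], [-1, -0.01, -0.018, 0.435, 0]]
  ]
}}

```text
time_s: 13.02
tcp_pos: [0.5981, 0.2048, 0.2291]
eef_rot: [-179.9, 0.0, -84.1]
contact_force: [-0.7, 0.7, 1.0]
gripper_width: 0.0292
gripper_force: 0.0
```

Emit:
{"fn": "drive_tool", "kwargs": {
  "increments": [
    [[-1, 0, 0, 0, 0], [-1, 0, 0, 0, 0], [-1, 0, 0, 0, 0]]
  ]
}}

```text
time_s: 13.4
tcp_pos: [0.5972, 0.2047, 0.2293]
eef_rot: [-180.0, 0.0, -84.0]
contact_force: [-4.8, 1.4, 7.3]
gripper_width: 0.0195
gripper_force: 12.0
```

Emit:
{"fn": "drive_tool", "kwargs": {
  "increments": [
    [[-1, 0.2, 0, 0, 0], [-1, 0.4, 0, 0, 0], [-1, 0.6, 0, 0, 0], [-1, 0.8, 0, 0, 0], [-1, 0.9, 0, 0, 0]]
  ]
}}

```text
time_s: 14.02
tcp_pos: [0.6092, 0.0963, 0.2293]
eef_rot: [-179.9, 0.0, -84.1]
contact_force: [-2.6, 1.7, 7.6]
gripper_width: 0.0196
gripper_force: 12.0
```

Emit:
{"fn": "drive_tool", "kwargs": {
  "increments": [
    [[-1, 0.03, 0, 0, 0], [-1, 0.06, 0, 0, 0], [-1, 0.08, 0, 0, 0], [-1, 0.1, 0, 0, 0], [-1, 0.1, 0, 0, 0]]
  ]
}}

```text
time_s: 14.65
tcp_pos: [0.6101, 0.0887, 0.2289]
eef_rot: [-179.9, 0.3, -84.0]
contact_force: [-7.2, 14.5, 7.3]
gripper_width: 0.0196
gripper_force: 12.0
```

The gate is at the shut stop: 115 mm of travel, then 14.5 N. Release and clear.

Emit:
{"fn": "drive_tool", "kwargs": {
  "increments": [
    [[0, 0, 0, 0, 0], [0, 0, 0, 0, 0], [0, 0, 0, 0, 0], [0, 0, 0, -0.4, 0], [0, 0, 0, -0.7, 0]]
  ]
}}

```text
time_s: 15.28
tcp_pos: [0.6103, 0.0848, 0.3134]
eef_rot: [-180.0, -0.0, -84.0]
contact_force: [0.2, 0.3, 0.2]
gripper_width: 0.0436
gripper_force: 0.0
```

Emit:
{"fn": "drive_tool", "kwargs": {
  "increments": [
    [[0, 0.5, -0.3, 0, 0], [0, 0.9, -0.6, 0, 0], [0, 0.9, -0.6, 0, 0], [0, 0.9, -0.6, 0, 0]]
  ]
}}

```text
time_s: 15.78
tcp_pos: [0.6929, -0.0155, 0.311]
eef_rot: [179.9, -0.0, -84.1]
contact_force: [-0.4, -0.4, -0.4]
gripper_width: 0.0441
gripper_force: 0.0
```

```bash
python3 - <<'E'
from h import *
a=capture("scene")[120:360,140:460];b=capture("side")[110:350,100:420]
cv2.imwrite("pics/s5.png",cv2.resize(np.hstack([a,b])[:,:,::-1],(800,300)))
E
```

```text
(no output)
```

View pics/s5.png

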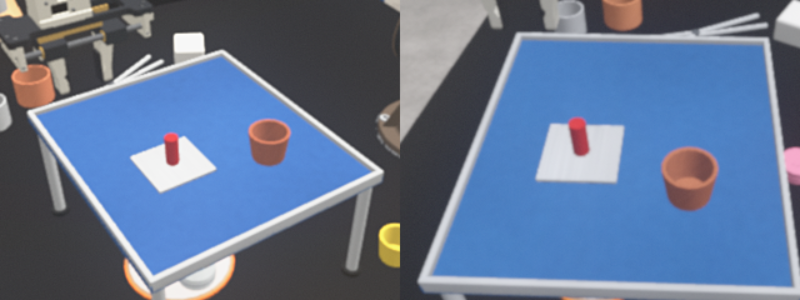

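The gate is shut over the neck, with the post at left crop (172,150). The deck holds only the crucible, where it stood, and slugs are seen in the canister.

```bash
python3 -c "
from plant import job
print(job.close_job())"
```

```text
the job is handed in; nothing more can be done
None
```

The job is handed in at about 16 s of the 64 s allowed: the gate was opened to its stop, the three slugs were pushed into the canister one at a time, the gate is shut against its stop, and the crucible was left where it stood.

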